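# Check the drilling jig's slide and load it from the carton

## Task

Check the drilling jig's slide by running its empty carriage all the way to the red stop and then all the way back to the black stop. With the carriage left at the black stop, swing both carton flaps right back open and move every knob blank from the carton into the carriage's tray, flat on the tray floor and none on top of another. Then push the loaded carriage fully home against the red stop, leaving the flaps open and everything else on the bench where it is.

Things in the scene. Friction and masses are not known exactly. Their poses are not given: they have to be found in the camera images.
- carriage (a joint): Travel of the jig's aluminium carriage along its bed, m: 0 = against the black stop, 0.120 = against the red stop. It stays where it is left; about 2 N of friction resists it. It moves along the +y axis of tray_floor as the value grows.
- tray_floor (a point): Centre of the floor of the open tray on top of the carriage; moves with the carriage. The tray is 190 mm (its x) by 130 mm (its y) outside, walls 4 mm thick and 15 mm high above the floor; z points up and the floor lies 45 mm above the bench. The bed under it is 300 mm long, fixed to the bench.
- handle_grip (a point): Grip point of the carriage's handle, an upright black post 20 mm in diameter on the tray's -x side (125 mm from the tray's centre), rising from 43 to 110 mm above the bench; this point lies on its axis 95 mm above the bench. Its foot is a 50 mm square lug whose top is 43 mm above the bench.
- red_stop (a point): Middle of the top edge of the red stop block at the drilling end of the bed (46 mm above the bench).
- black_stop (a point): Middle of the top edge of the black stop block at the loading end of the bed (46 mm above the bench).
- carton: Open-topped cardboard carton fixed to the bench, 300 mm (its x) by 220 mm (its y) by 80 mm high, walls and floor 5 mm thick; origin at the centre of its underside. Two flaps are hinged along its long sides, at its +y and -y rims; there are none on the short sides.
- flap_a (a joint): Angle of the cardboard flap on the carton's +y rim, rad: 0 = lying closed and level, 1.57 = standing upright, 2.70 = folded right back outside (its limit). Starts a little ajar (0.6 to 1.0). The flap is 296 mm long, 80 mm from hinge to free edge, 4 mm thick, weighs 30 g and stays at any angle (hinge friction 0.02 N m). With both flaps closed a 56 mm gap is left between their free edges.
- flap_b (a joint): The same for the flap on the carton's -y rim.
- flap_a_hinge (a point): Middle of the hinge line of flap_a, on the carton's +y rim, 82 mm above the bench; the hinge line runs along the carton's x.
- flap_b_hinge (a point): The same for flap_b, on the carton's -y rim.
- flap_a_edge (a point): Middle of the free edge of flap_a; moves with the flap. Pushed level and straight outward, a low flap can jam against a finger by friction: get a fingertip under it, leaning outward, and lift the free edge as it swings.
- flap_b_edge (a point): Middle of the free edge of flap_b; moves with the flap.
- blank1: Wooden drawer-knob blank (2 to 4 of the four are present): a square foot 46 x 46 x 32 mm with a round dark boss, 42 mm in diameter, on top; 50 mm high in all, about 90 g. Origin at the middle of its height, z up through the boss, x and y square to the foot's faces. Starts standing on the carton's floor.
- blank2: Wooden drawer-knob blank (2 to 4 of the four are present): a square foot 46 x 46 x 32 mm with a round dark boss, 42 mm in diameter, on top; 50 mm high in all, about 90 g. Origin at the middle of its height, z up through the boss, x and y square to the foot's faces. Starts standing on the carton's floor.
- blank3: Wooden drawer-knob blank (2 to 4 of the four are present): a square foot 46 x 46 x 32 mm with a round dark boss, 42 mm in diameter, on top; 50 mm high in all, about 90 g. Origin at the middle of its height, z up through the boss, x and y square to the foot's faces. Starts standing on the carton's floor.
- blank4: Wooden drawer-knob blank (2 to 4 of the four are present): a square foot 46 x 46 x 32 mm with a round dark boss, 42 mm in diameter, on top; 50 mm high in all, about 90 g. Origin at the middle of its height, z up through the boss, x and y square to the foot's faces. Starts standing on the carton's floor.
- faceplate: Steel lathe faceplate, 62 mm disc with a hub, 32 mm high, 0.7 kg, lying between the jig and the carton; a bystander, origin at its underside. Leave alone.
- sanding_block: Cork sanding block 110 x 60 x 30 mm; a bystander, origin at its underside. Leave alone.
- glue: Yellow glue bottle, 60 mm diameter, 160 mm high; a bystander, origin at its underside. Leave alone.
- wax_tin: Amber wax jar, 80 mm diameter, 50 mm high; a bystander, origin at its underside. Leave alone.
- gouge1: Turning gouge about 410 mm long lying on the bench; a bystander, origin at its underside. Leave alone.
- gouge2: Second turning gouge; a bystander, origin at its underside. Leave alone.
- mallet: Hammer lying on the bench; a bystander, origin at its underside. Leave alone.
Things that resemble listed ones, but are neither listed nor needed, are in the scene too. Leave any orange look-alike of the blank4 alone. What is shaped like the blank1 but green is not meant.

How it is judged:
On the way, in this order (a step that is already met when the one before it is completed fails the run):
1. the carriage reaches the red stop (value of joint carriage above 0.115 m), for 0.1 s.
2. the carriage is back at the black stop (value of joint carriage below 0.005 m), for 0.1 s.
3. both carton flaps are swung open past upright (value of joint each of flap_a, flap_b above 1.75 rad), for 0.2 s.
4. every blank is in the tray, on its floor, with the carriage at the black stop (x of blank1 in the frame of tray_floor between -0.09 and 0.09 m and y of blank1 in the frame of tray_floor between -0.06 and 0.06 m and z of blank1 in the frame of tray_floor between 0.015 and 0.034 m and x of blank2 in the frame of tray_floor between -0.09 and 0.09 m and y of blank2 in the frame of tray_floor between -0.06 and 0.06 m and z of blank2 in the frame of tray_floor between 0.015 and 0.034 m and x of blank3 in the frame of tray_floor between -0.09 and 0.09 m and y of blank3 in the frame of tray_floor between -0.06 and 0.06 m and z of blank3 in the frame of tray_floor between 0.015 and 0.034 m and x of blank4 in the frame of tray_floor between -0.09 and 0.09 m and y of blank4 in the frame of tray_floor between -0.06 and 0.06 m and z of blank4 in the frame of tray_floor between 0.015 and 0.034 m and value of joint carriage below 0.015 m), for 0.2 s.
At the end, for the whole second after the job is handed in: Every blank present rests inside the tray on its floor (none stacked or hung on the rim: centre 15 to 34 mm above the tray floor), still; the carriage is within 5 mm of the red stop; both flaps are open at 1.75 rad or more (all of step 3 and x of blank1 in the frame of tray_floor between -0.09 and 0.09 m and y of blank1 in the frame of tray_floor between -0.06 and 0.06 m and z of blank1 in the frame of tray_floor between 0.015 and 0.034 m and x of blank2 in the frame of tray_floor between -0.09 and 0.09 m and y of blank2 in the frame of tray_floor between -0.06 and 0.06 m and z of blank2 in the frame of tray_floor between 0.015 and 0.034 m and x of blank3 in the frame of tray_floor between -0.09 and 0.09 m and y of blank3 in the frame of tray_floor between -0.06 and 0.06 m and z of blank3 in the frame of tray_floor between 0.015 and 0.034 m and x of blank4 in the frame of tray_floor between -0.09 and 0.09 m and y of blank4 in the frame of tray_floor between -0.06 and 0.06 m and z of blank4 in the frame of tray_floor between 0.015 and 0.034 m and value of joint carriage above 0.115 m and linear speed of each of blank1, blank2, blank3, blank4 below 0.03 m/s); the robot touches nothing.
It fails at once if a bystander (faceplate, sanding block, glue, wax jar, gouges, hammer) is pushed more than 40 mm from its place (distance of any of faceplate, sanding_block, glue, wax_tin, gouge1, gouge2, mallet from where it was at the start of the episode above 0.04 m).
Of blank1, blank2, blank3, blank4 only 2 to 4 are there at a start; the rules pass over those that are not, and their reading is None.
At some moment in a run one of blank1, blank2, blank3, blank4 may be knocked a few centimetres aside while the robot is not near it.
Once in a run the grip may slacken for a moment while it holds something.
It also fails if it takes over 210 s, if anything falls off the work surface, if the arm or the gripper's body presses on something with over 40 N, if the wrist force passes 120 N, or if a joint passes its speed limit or range.

## Robot

A 7-joint arm with a two-finger parallel gripper is mounted at the origin on the work surface. World frame = base frame: x ahead of the robot, y to its left, z up, the work surface at z = 0. Lengths are in m, angles in rad, forces in N, time in s.
With the tool pointing down it reaches from about 0.35 to 0.9 m from the base axis. Payload 7.2 kg.
Tool frame: the origin (TCP) lies midway between the tips of the shut fingers; the grasp point (between the pads) lies robot.hold_point_z behind it (robot.hold_point_z is the distance from the TCP to the grasp point, in m); z points along the fingers, y is the line along which they close (so a half turn about z gives the same grasp; the last joint's range is limited). The gripper opens to 85 mm and grips with 20 to 120 N. Pads are 22 mm wide; open, the fingers measure 114 mm over their backs; the gripper's body (76 mm by 85 mm) begins 54 mm behind the grasp point. The pads swing forward as they close: fully open they stand 13 mm farther back than shut.
Start: joints at [-1.186, 0.411, -0.013, 1.596, 0.006, 1.134, -0.082], TCP at [0.273, 0.562, 0.231] pointing down, gripper open.
Joint ranges: [-2.95, 2.95], [-0.29, 1.99], [-1.47, 1.44], [0.14, 2.54], [-1.03, 4.17], [0.13, 1.85], [-2.86, 2.86]. Speed limits (rad/s): [2.39, 2.39, 3.01, 3.01, 3.14, 3.14, 3.14].

## Interface

Orientations are given as [roll, pitch, yaw] about the fixed x, y, z axes, in that order (R = Rz(yaw) Ry(pitch) Rx(roll)).
In Python, from cell import robot gives the robot as it stands. The module is installed in compiled form; this text tells all that it offers.
- The arm moves only by the tool servo_tool, never from a script. Its argument "moves" is a list of rows, each an object of numbers: "x", "y", "z": the shift along the tool's x, y, z scaled (see below); "ax", "ay", "az": the turn, a rotation vector about the tool's x, y, z scaled (see below); "claw": the opening, from 0 (shut) to 1 (fully open). In form: [{"x": .., "y": .., "z": .., "ax": .., "ay": .., "az": .., "claw": ..}, ...]. A call has exactly 5 rows; each row shifts and turns the commanded pose from where the row before left it, along the tool's axes as they then stand; what a row does not reach is not made up. The controller multiplies each number of a shift by 0.05 m and each number of a turn by 0.08 rad. A row lasts 1/8 s, in which the tool goes at most 62.5 mm and 10.7 degrees, less where a joint would pass 70% of its speed; a pose out of reach is approached as far as the arm can. A call with a number of a shift or a turn outside -1 to 1 is refused whole. A call with a gripper value outside its range is refused whole. The fingers move at their own pace and stop on an object; "squeeze" is the grip in N (left out, the last holds). Time passes only in rows, so rows that do not move let the fingers close, or fill a call up. It gives the time, the measured TCP pose, the force, the opening and the grip force at its end, in the units of the state.
- robot.state(): the state, without advancing time (a new reading comes with each control period).
- robot.grab_frame(name): name is "scene" or "top"; returns (picture, depth): 480x640x3 uint8, red, green, blue; 480x640 float32, m along the optical axis (not along the pixel's ray), 0 where there is no reading.
- robot.camera_params(name): a dict with "K" (3x3 intrinsics, pixels), "distortion" ([k1, k2, p1, p2, k3] as OpenCV has them; the pictures are not rectified), "cam_to_world" (4x4, takes a point from camera to world coordinates). Camera axes: x right, y down, z forward; pixel columns grow to the right and rows downward; lengths in m; the calibration is good to about 2 mm. A picture is of the moment at which its call begins. camera_params takes no time and is no camera call.
- robot.sign_off(): hands the job in; it is judged then, once.
The state is a dict: "time_s": time; "q": joint angles; "joint_vel": joint speeds; "tau": joint torques, N m; "tcp_pos": TCP position; "tcp_rot": TCP orientation; "contact_force": force on the tool from outside, world axes, zero at the start; "moment": the same for the moment, N m; "finger_gap": finger opening in m; "grasp_force": force on a finger pad.
Only numpy, scipy, OpenCV 4.12 (cv2) and the standard library are available. Lean on these libraries where they do the work, as an engineer would, in place of code of your own. Each camera call takes 0.05 s, during which the arm holds its last target. There are 200 camera calls.

## Working session

There is one attempt and no reset: what is moved stays moved. The work goes in short steps, Python scripts to look and compute and a tool call to move; the robot and the scene stay as the last step left them, time stands still between calls to the robot, and variables do not carry over. Pictures are saved under pics/ and viewed, at most 14 in all, crops included, and the job is handed in when it is done.

Besides the shell and the picture viewer there is one more tool, called after "Request:" by a JSON object that holds its "op" and its "data". servo_tool: Moves the arm, as the interface text tells. Its arguments: {"type":"object","properties":{"moves":{"type":"array"},"squeeze":{"type":"number"}},"required":["moves"]}

```bash
mkdir -p pics; cat > h.py <<'E'
import numpy as np, cv2
from cell import robot
from scipy.spatial.transform import Rotation as R
def grab(n,fn=None):
    im,d=robot.grab_frame(n)
    if fn: cv2.imwrite('pics/'+fn,im[:,:,::-1])
    p=robot.camera_params(n); K=np.array(p['K']);D=np.array(p['distortion']);T=np.array(p['cam_to_world'])
    v,u=np.mgrid[0:480,0:640]
    uv=cv2.undistortPoints(np.stack([u,v],-1).reshape(-1,1,2).astype(np.float64),K,D).reshape(480,640,2)
    P=np.concatenate([uv*d[...,None],d[...,None]],-1)@T[:3,:3].T+T[:3,3]
    P[d==0]=np.nan
    return im,d,P
def st():
    s=robot.state();print({k:np.round(s[k],3).tolist() for k in('time_s','tcp_pos','tcp_rot','contact_force','finger_gap','grasp_force','q')})
E
python3 - <<'E'
from h import *
st();print(robot.hold_point_z)
for n in('scene','top'):
    im,d,P=grab(n,n+'0.png');np.save(n+'0.npy',P);print(np.round(robot.camera_params(n)['cam_to_world'],2).tolist())
E
```

```text
{'time_s': 0.0, 'tcp_pos': [0.273, 0.562, 0.23], 'tcp_rot': [-3.14, 0.0, 2.689], 'contact_force': [0.822, 0.283, 0.873], 'finger_gap': 0.085, 'grasp_force': 0.0, 'q': [-1.186, 0.412, -0.013, 1.597, 0.006, 1.134, -0.082]}
0.0187
[[-0.73, 0.51, -0.46, 1.34], [0.69, 0.54, -0.48, 0.82], [0.0, -0.67, -0.75, 1.33], [0.0, 0.0, 0.0, 1.0]]
[[-0.06, -0.98, 0.21, 0.27], [-1.0, 0.06, -0.01, 0.02], [-0.01, -0.21, -0.98, 1.59], [0.0, 0.0, 0.0, 1.0]]
```

View pics/scene0.png

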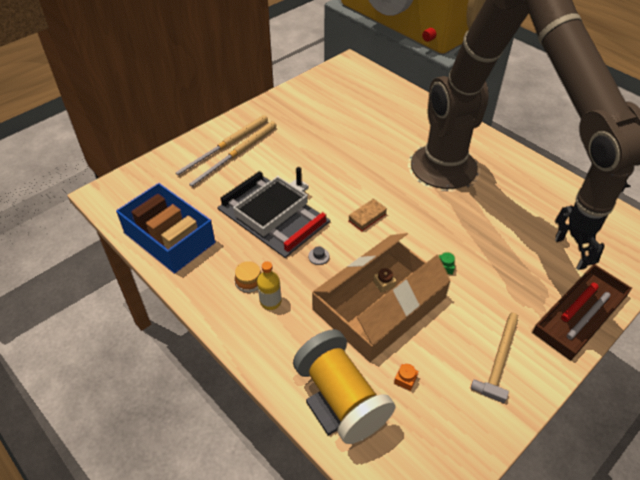

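View pics/top0.png

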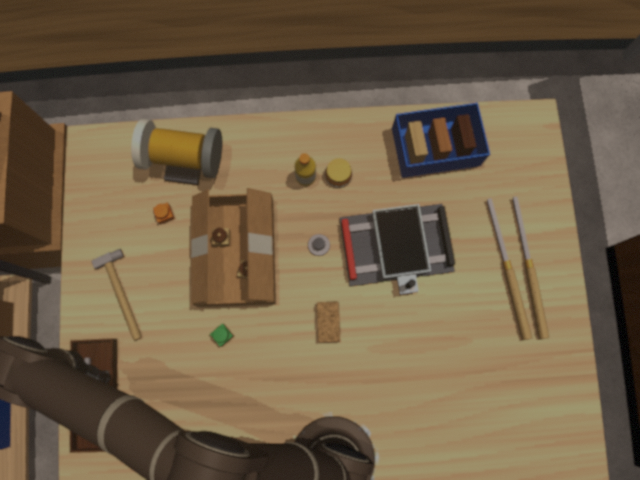

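The top view shows the carton at about (232,250), with blanks at (219,236) and (244,269). The jig tray is at (403,242), the red stop at (349,250), the black stop at (446,236) and the handle at (409,285). Next I'll measure these.

```bash
python3 - <<'E'
from h import *
P=np.load('top0.npy');im=cv2.imread('pics/top0.png')
def q(n,u,v,r=1):print(n,np.round(np.nanmedian(P[v-r:v+r+1,u-r:u+r+1].reshape(-1,3),0),3))
for n,u,v in [('red t',345,224),('red m',349,250),('red b',353,276),('blk t',442,212),('blk m',446,236),('blk b',450,262),('tray c',403,242),('handle',411,278),('lug',403,287),('bl1',219,236),('bl2',243,268),('carton TL',197,196),('BL',196,303),('TR',270,194),('BR',272,301),('flapL edge top',208,196),('flapL edge bot',207,300),('flapR edge t',249,192),('flapR b',247,300),('floor',227,290),('rim top',228,196),('rim bot',228,304),('face',318,245),('glue',305,158),('cork',328,322),('green',222,335)]:q(n,u,v)
# tray rim: z ~0.06 pts
m=(abs(P[...,2]-.06)<.006);m[:200]=0;m[290:]=0;m[:,:360]=0;m[:,440:]=0
pts=P[m][:,:2].astype(np.float32);print(len(pts),cv2.minAreaRect(pts))
h=(P[...,2]>.095)&(P[...,2]<.125);h[:265]=0;h[300:]=0;h[:,:385]=0;h[:,425:]=0;print('handle',h.sum(),np.nanmean(P[h],0))
crop=cv2.resize(im[180:320,180:320],(560,560),interpolation=cv2.INTER_CUBIC)
c2=cv2.resize(im[190:310,335:460],(500,480),interpolation=cv2.INTER_CUBIC)
Ps=np.load('scene0.npy');ims=cv2.imread('pics/scene0.png')
cv2.imwrite('pics/c1.png',cv2.resize(np.hstack([im[185:310,185:305],im[185:310,335:460]]),None,fx=3.2,fy=3.2,interpolation=cv2.INTER_CUBIC))
E
```

```text
red t [ 0.632 -0.073  0.042]
red m [ 0.557 -0.079  0.047]
red b [ 0.485 -0.085  0.045]
blk t [ 0.65  -0.346  0.049]
blk m [ 0.582 -0.349  0.043]
blk b [ 0.508 -0.354  0.044]
tray c [ 0.571 -0.229  0.045]
handle [ 0.471 -0.241  0.044]
lug [ 0.447 -0.219  0.044]
bl1 [0.615 0.277 0.055]
bl2 [0.522 0.213 0.055]
carton TL [0.719 0.327 0.104]
BL [0.431 0.337 0.084]
TR [0.718 0.13  0.085]
BR [0.426 0.137 0.075]
flapL edge top [0.709 0.293 0.139]
flapL edge bot [0.433 0.301 0.134]
flapR edge t [0.712 0.182 0.136]
flapR b [0.44  0.209 0.005]
floor [0.471 0.267 0.003]
rim top [0.722 0.247 0.075]
rim bot [0.427 0.258 0.047]
face [0.58  0.006 0.031]
glue [0.789 0.028 0.16 ]
cork [ 0.365 -0.009  0.027]
green [0.345 0.276 0.05 ]
396 ((0.5556779503822327, -0.2236342430114746), (0.22989919781684875, 0.13264594972133636), 4.5813093185424805)
handle 51 [ 0.44917967 -0.23134983  0.10834071]
```

View pics/c1.png

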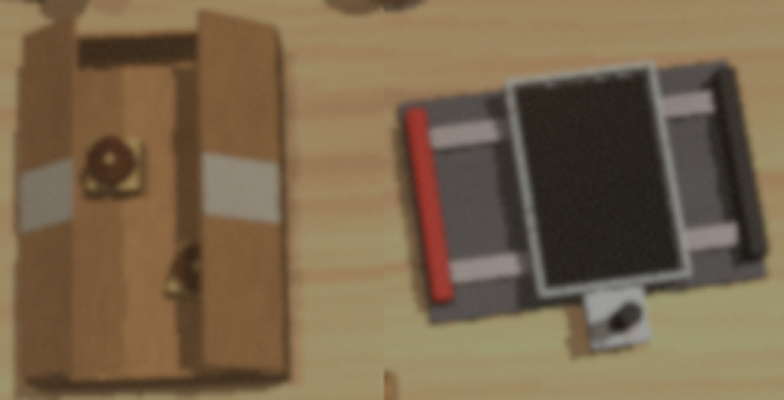

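Request:
{"op": "servo_tool", "data": {"moves": [{"z": -0.2, "az": -1, "claw": 1}, {"z": -0.2, "az": -1, "claw": 1}, {"z": -0.2, "az": -1, "claw": 1}, {"z": -0.2, "az": -1, "claw": 1}, {"z": -0.2, "az": -1, "claw": 1}], "squeeze": 30}}

```text
invalid input at $.moves[0]: expected keys x, y, z, ax, ay, az, claw
```

Request:
{"op": "servo_tool", "data": {"moves": [{"az": -1, "claw": 1}, {"az": -0.72, "claw": 1}, {"x": -0.6, "y": -0.9, "claw": 1}, {"x": -0.6, "y": -0.9, "claw": 1}, {"x": -0.6, "y": -0.9, "claw": 1}]}}

```text
invalid input at $.moves[0]: expected keys x, y, z, ax, ay, az, claw
```

Request:
{"op": "servo_tool", "data": {"moves": [{"x": -0.36, "y": -0.9, "claw": 1}, {"y": -0.9, "claw": 1}, {"y": -0.9, "claw": 1}, {"y": -0.9, "claw": 1}, {"y": -0.9, "claw": 1}]}}

```text
invalid input at $.moves[0]: expected keys x, y, z, ax, ay, az, claw
```

Request:
{"op": "servo_tool", "data": {"moves": [{"y": -0.9, "claw": 1}, {"y": -0.9, "claw": 1}, {"y": -0.9, "claw": 1}, {"y": -0.9, "claw": 1}, {"y": -0.9, "claw": 1}]}}

```text
invalid input at $.moves[0]: expected keys x, y, z, ax, ay, az, claw
```

Request:
{"op": "servo_tool", "data": {"moves": [{"y": -0.9, "claw": 1}, {"y": -0.9, "claw": 1}, {"y": -0.9, "claw": 1}, {"y": -0.8, "claw": 1}, {"claw": 1}]}}

```text
invalid input at $.moves[0]: expected keys x, y, z, ax, ay, az, claw
```

Request:
{"op": "servo_tool", "data": {"moves": [{"x": 0, "y": 0, "z": -0.2, "ax": 0, "ay": 0, "az": -1, "claw": 1}, {"x": 0, "y": 0, "z": -0.2, "ax": 0, "ay": 0, "az": -1, "claw": 1}, {"x": 0, "y": 0, "z": -0.2, "ax": 0, "ay": 0, "az": -1, "claw": 1}, {"x": 0, "y": 0, "z": -0.2, "ax": 0, "ay": 0, "az": -1, "claw": 1}, {"x": 0, "y": 0, "z": -0.2, "ax": 0, "ay": 0, "az": -1, "claw": 1}], "squeeze": 30}}

```text
time_s: 0.72
tcp_pos: [0.2733, 0.5617, 0.2811]
tcp_rot: [-3.141, -0.0, 3.091]
contact_force: [0.4, 0.8, -0.2]
finger_gap: 0.0854
grasp_force: 0.0
```

Request:
{"op": "servo_tool", "data": {"moves": [{"x": 0, "y": 0, "z": 0, "ax": 0, "ay": 0, "az": -1, "claw": 1}, {"x": 0, "y": 0, "z": 0, "ax": 0, "ay": 0, "az": -0.72, "claw": 1}, {"x": -0.6, "y": -0.9, "z": 0, "ax": 0, "ay": 0, "az": 0, "claw": 1}, {"x": -0.6, "y": -0.9, "z": 0, "ax": 0, "ay": 0, "az": 0, "claw": 1}, {"x": -0.6, "y": -0.9, "z": 0, "ax": 0, "ay": 0, "az": 0, "claw": 1}]}}

```text
time_s: 1.35
tcp_pos: [0.3753, 0.4336, 0.2809]
tcp_rot: [-3.141, -0.0, -3.057]
contact_force: [0.6, -0.3, -0.0]
finger_gap: 0.0851
grasp_force: 0.0
```

Request:
{"op": "servo_tool", "data": {"moves": [{"x": -0.36, "y": -0.9, "z": 0, "ax": 0, "ay": 0, "az": 0, "claw": 1}, {"x": 0, "y": -0.9, "z": 0, "ax": 0, "ay": 0, "az": 0, "claw": 1}, {"x": 0, "y": -0.9, "z": 0, "ax": 0, "ay": 0, "az": 0, "claw": 1}, {"x": 0, "y": -0.9, "z": 0, "ax": 0, "ay": 0, "az": 0, "claw": 1}, {"x": 0, "y": -0.9, "z": 0, "ax": 0, "ay": 0, "az": 0, "claw": 1}]}}

```text
time_s: 1.98
tcp_pos: [0.4114, 0.2108, 0.281]
tcp_rot: [-3.141, -0.0, -3.057]
contact_force: [1.0, -0.4, 0.4]
finger_gap: 0.0856
grasp_force: 0.0
```

Request:
{"op": "servo_tool", "data": {"moves": [{"x": 0, "y": -0.9, "z": 0, "ax": 0, "ay": 0, "az": 0, "claw": 1}, {"x": 0, "y": -0.9, "z": 0, "ax": 0, "ay": 0, "az": 0, "claw": 1}, {"x": 0, "y": -0.9, "z": 0, "ax": 0, "ay": 0, "az": 0, "claw": 1}, {"x": 0, "y": -0.9, "z": 0, "ax": 0, "ay": 0, "az": 0, "claw": 1}, {"x": 0, "y": -0.9, "z": 0, "ax": 0, "ay": 0, "az": 0, "claw": 1}]}}

```text
time_s: 2.6
tcp_pos: [0.4303, -0.0132, 0.2812]
tcp_rot: [3.141, -0.0, -3.057]
contact_force: [0.6, 0.6, 0.5]
finger_gap: 0.0855
grasp_force: 0.0
```

Request:
{"op": "servo_tool", "data": {"moves": [{"x": 0, "y": -0.9, "z": 0, "ax": 0, "ay": 0, "az": 0, "claw": 1}, {"x": 0, "y": -0.9, "z": 0, "ax": 0, "ay": 0, "az": 0, "claw": 1}, {"x": 0, "y": -0.9, "z": 0, "ax": 0, "ay": 0, "az": 0, "claw": 1}, {"x": 0, "y": -0.9, "z": 0, "ax": 0, "ay": 0, "az": 0, "claw": 1}, {"x": 0, "y": 0, "z": 0, "ax": 0, "ay": 0, "az": 0, "claw": 1}]}}

```text
time_s: 3.22
tcp_pos: [0.4451, -0.1944, 0.2811]
tcp_rot: [-3.14, -0.001, -3.062]
contact_force: [-0.5, -0.3, 0.5]
finger_gap: 0.0853
grasp_force: 0.0
```

Request:
{"op": "servo_tool", "data": {"moves": [{"x": 0, "y": -0.74, "z": 0.4, "ax": 0, "ay": 0, "az": 0, "claw": 1}, {"x": 0, "y": 0, "z": 0.9, "ax": 0, "ay": 0, "az": 0, "claw": 1}, {"x": 0, "y": 0, "z": 0.9, "ax": 0, "ay": 0, "az": 0, "claw": 1}, {"x": 0, "y": 0, "z": 0.9, "ax": 0, "ay": 0, "az": 0, "claw": 1}, {"x": 0, "y": 0, "z": 0.9, "ax": 0, "ay": 0, "az": 0, "claw": 1}]}}

```text
time_s: 3.85
tcp_pos: [0.4491, -0.2265, 0.0798]
tcp_rot: [3.141, 0.0, -3.056]
contact_force: [0.3, -0.2, -0.1]
finger_gap: 0.0854
grasp_force: 0.0
```

Request:
{"op": "servo_tool", "data": {"moves": [{"x": 0, "y": 0, "z": 0, "ax": 0, "ay": 0, "az": 0, "claw": 0}, {"x": 0, "y": 0, "z": 0, "ax": 0, "ay": 0, "az": 0, "claw": 0}, {"x": 0, "y": 0, "z": 0, "ax": 0, "ay": 0, "az": 0, "claw": 0}, {"x": 0, "y": 0, "z": 0, "ax": 0, "ay": 0, "az": 0, "claw": 0}, {"x": 0, "y": 0, "z": 0, "ax": 0, "ay": 0, "az": 0, "claw": 0}]}}

```text
time_s: 4.47
tcp_pos: [0.4503, -0.2286, 0.0832]
tcp_rot: [-3.14, 0.003, -3.057]
contact_force: [-0.2, 0.1, 8.3]
finger_gap: 0.0191
grasp_force: 29.0
```

Request:
{"op": "servo_tool", "data": {"moves": [{"x": 0, "y": 0.2, "z": 0, "ax": 0, "ay": 0, "az": 0, "claw": 0}, {"x": 0, "y": 0.2, "z": 0, "ax": 0, "ay": 0, "az": 0, "claw": 0}, {"x": 0, "y": 0.2, "z": 0, "ax": 0, "ay": 0, "az": 0, "claw": 0}, {"x": 0, "y": 0.2, "z": 0, "ax": 0, "ay": 0, "az": 0, "claw": 0}, {"x": 0, "y": 0.2, "z": 0, "ax": 0, "ay": 0, "az": 0, "claw": 0}]}}

```text
time_s: 5.1
tcp_pos: [0.4464, -0.1786, 0.0831]
tcp_rot: [-3.14, 0.004, -3.057]
contact_force: [-0.9, -2.0, 10.4]
finger_gap: 0.0188
grasp_force: 30.5
```

Request:
{"op": "servo_tool", "data": {"moves": [{"x": 0, "y": 0.1, "z": -0.03, "ax": 0, "ay": 0, "az": 0, "claw": 0}, {"x": 0, "y": 0.1, "z": -0.03, "ax": 0, "ay": 0, "az": 0, "claw": 0}, {"x": 0, "y": 0.06, "z": 0, "ax": 0, "ay": 0, "az": 0, "claw": 0}, {"x": 0, "y": 0.06, "z": 0, "ax": 0, "ay": 0, "az": 0, "claw": 0}, {"x": 0, "y": 0, "z": 0, "ax": 0, "ay": 0, "az": 0, "claw": 0}]}}

```text
time_s: 5.72
tcp_pos: [0.4453, -0.1657, 0.0835]
tcp_rot: [-3.135, 0.004, -3.058]
contact_force: [13.6, -16.5, -34.3]
finger_gap: 0.0191
grasp_force: 31.4
```

Request:
{"op": "servo_tool", "data": {"moves": [{"x": 0, "y": 0.05, "z": 0.05, "ax": 0, "ay": 0, "az": 0, "claw": 0}, {"x": 0, "y": 0, "z": 0, "ax": 0, "ay": 0, "az": 0, "claw": 0}, {"x": 0, "y": -0.1, "z": 0, "ax": 0, "ay": 0, "az": 0, "claw": 0}, {"x": 0, "y": -0.3, "z": 0, "ax": 0, "ay": 0, "az": 0, "claw": 0}, {"x": 0, "y": -0.3, "z": 0, "ax": 0, "ay": 0, "az": 0, "claw": 0}]}}

```text
time_s: 6.35
tcp_pos: [0.4475, -0.1941, 0.0832]
tcp_rot: [3.141, 0.003, -3.056]
contact_force: [1.2, 3.7, 8.1]
finger_gap: 0.019
grasp_force: 35.5
```

Request:
{"op": "servo_tool", "data": {"moves": [{"x": 0, "y": -0.4, "z": 0, "ax": 0, "ay": 0, "az": 0, "claw": 0}, {"x": 0, "y": -0.4, "z": 0, "ax": 0, "ay": 0, "az": 0, "claw": 0}, {"x": 0, "y": -0.4, "z": 0, "ax": 0, "ay": 0, "az": 0, "claw": 0}, {"x": 0, "y": -0.3, "z": 0, "ax": 0, "ay": 0, "az": 0, "claw": 0}, {"x": 0, "y": 0, "z": 0, "ax": 0, "ay": 0, "az": 0, "claw": 0}]}}

```text
time_s: 6.98
tcp_pos: [0.4536, -0.2709, 0.0832]
tcp_rot: [-3.14, 0.003, -3.058]
contact_force: [-0.9, -2.5, 9.2]
finger_gap: 0.0186
grasp_force: 35.5
```

Request:
{"op": "servo_tool", "data": {"moves": [{"x": 0, "y": -0.1, "z": 0, "ax": 0, "ay": 0, "az": 0, "claw": 0}, {"x": 0, "y": -0.1, "z": 0, "ax": 0, "ay": 0, "az": 0, "claw": 0}, {"x": 0, "y": -0.06, "z": 0, "ax": 0, "ay": 0, "az": 0, "claw": 0}, {"x": 0, "y": 0, "z": 0, "ax": 0, "ay": 0, "az": 0, "claw": 0}, {"x": 0, "y": 0, "z": 0, "ax": 0, "ay": 0, "az": 0, "claw": 0}]}}

```text
time_s: 7.6
tcp_pos: [0.4545, -0.2821, 0.0832]
tcp_rot: [-3.141, 0.002, -3.057]
contact_force: [-0.8, -0.2, 10.1]
finger_gap: 0.0187
grasp_force: 35.5
```

Request:
{"op": "servo_tool", "data": {"moves": [{"x": 0, "y": -0.06, "z": 0, "ax": 0, "ay": 0, "az": 0, "claw": 0}, {"x": 0, "y": -0.06, "z": 0, "ax": 0, "ay": 0, "az": 0, "claw": 0}, {"x": 0, "y": -0.05, "z": 0, "ax": 0, "ay": 0, "az": 0, "claw": 0}, {"x": 0, "y": 0, "z": 0, "ax": 0, "ay": 0, "az": 0, "claw": 0}, {"x": 0, "y": 0, "z": 0, "ax": 0, "ay": 0, "az": 0, "claw": 0}]}}

```text
time_s: 8.22
tcp_pos: [0.4547, -0.2857, 0.0831]
tcp_rot: [3.135, 0.0, -3.054]
contact_force: [-4.9, 14.4, 21.6]
finger_gap: 0.0191
grasp_force: 37.0
```

Request:
{"op": "servo_tool", "data": {"moves": [{"x": 0, "y": 0.12, "z": 0, "ax": 0, "ay": 0, "az": 0, "claw": 0}, {"x": 0, "y": 0, "z": 0, "ax": 0, "ay": 0, "az": 0, "claw": 1}, {"x": 0, "y": 0, "z": 0, "ax": 0, "ay": 0, "az": 0, "claw": 1}, {"x": 0, "y": 0, "z": 0, "ax": 0, "ay": 0, "az": 0, "claw": 1}, {"x": 0, "y": 0, "z": 0, "ax": 0, "ay": 0, "az": 0, "claw": 1}]}}

```text
time_s: 8.85
tcp_pos: [0.4536, -0.2848, 0.0816]
tcp_rot: [3.141, -0.0, -3.057]
contact_force: [-0.1, -0.5, 0.2]
finger_gap: 0.0853
grasp_force: 0.0
```

Request:
{"op": "servo_tool", "data": {"moves": [{"x": 0, "y": 0, "z": -0.9, "ax": 0, "ay": 0, "az": 0, "claw": 1}, {"x": 0, "y": 0, "z": -0.9, "ax": 0, "ay": 0, "az": 0, "claw": 1}, {"x": 0, "y": 0, "z": -0.9, "ax": 0, "ay": 0, "az": 0.75, "claw": 0}, {"x": 0, "y": 0, "z": -0.6, "ax": 0, "ay": 0, "az": 0.75, "claw": 0}, {"x": 0, "y": 0, "z": 0, "ax": 0, "ay": 0, "az": 0, "claw": 0}]}}

```text
time_s: 9.48
tcp_pos: [0.4548, -0.2855, 0.249]
tcp_rot: [-3.14, 0.004, 3.106]
contact_force: [0.1, 0.6, -0.6]
finger_gap: 0.0322
grasp_force: 0.0
```

Request:
{"op": "servo_tool", "data": {"moves": [{"x": -0.4, "y": 0.9, "z": 0, "ax": 0, "ay": 0, "az": 0, "claw": 0}, {"x": -0.4, "y": 0.9, "z": 0, "ax": 0, "ay": 0, "az": 0, "claw": 0}, {"x": -0.4, "y": 0.9, "z": 0, "ax": 0, "ay": 0, "az": 0, "claw": 0}, {"x": -0.4, "y": 0.9, "z": 0, "ax": 0, "ay": 0, "az": 0, "claw": 0}, {"x": -0.4, "y": 0.9, "z": 0, "ax": 0, "ay": 0, "az": 0, "claw": 0}]}}

```text
time_s: 10.1
tcp_pos: [0.5616, -0.0619, 0.2455]
tcp_rot: [-3.142, -0.002, 3.107]
contact_force: [1.7, 0.3, -0.0]
finger_gap: 0.0002
grasp_force: 0.0
```

Request:
{"op": "servo_tool", "data": {"moves": [{"x": 0, "y": 0.9, "z": 0, "ax": 0, "ay": 0, "az": 0, "claw": 0}, {"x": 0, "y": 0.9, "z": 0, "ax": 0, "ay": 0, "az": 0, "claw": 0}, {"x": 0, "y": 0.9, "z": 0, "ax": 0, "ay": 0, "az": 0, "claw": 0}, {"x": 0, "y": 0.9, "z": 0, "ax": 0, "ay": 0, "az": 0, "claw": 0}, {"x": 0, "y": 0.9, "z": 0, "ax": 0, "ay": 0, "az": 0, "claw": 0}]}}

```text
time_s: 10.72
tcp_pos: [0.5689, 0.1627, 0.2453]
tcp_rot: [-3.141, -0.002, 3.107]
contact_force: [1.4, -0.1, 0.3]
finger_gap: -0.0001
grasp_force: 0.0
```

Request:
{"op": "servo_tool", "data": {"moves": [{"x": 0, "y": 0.8, "z": 0, "ax": 0, "ay": 0, "az": 0, "claw": 0}, {"x": 0, "y": 0.8, "z": 0, "ax": 0, "ay": 0, "az": 0, "claw": 0}, {"x": 0, "y": 0, "z": 0, "ax": 0, "ay": 0, "az": 0, "claw": 0}, {"x": 0, "y": 0, "z": 0, "ax": 0, "ay": 0, "az": 0, "claw": 0}, {"x": 0, "y": 0, "z": 0, "ax": 0, "ay": 0, "az": 0, "claw": 0}]}}

```text
time_s: 11.35
tcp_pos: [0.5725, 0.2398, 0.2464]
tcp_rot: [-3.141, -0.0, 3.105]
contact_force: [-0.1, -0.9, 0.8]
finger_gap: 0.0002
grasp_force: 0.0
```

Request:
{"op": "servo_tool", "data": {"moves": [{"x": 0, "y": 0, "z": 0.9, "ax": 0, "ay": 0, "az": 0, "claw": 0}, {"x": 0, "y": 0, "z": 0.9, "ax": 0, "ay": 0, "az": 0, "claw": 0}, {"x": 0, "y": 0, "z": 0.94, "ax": 0, "ay": 0, "az": 0, "claw": 0}, {"x": 0, "y": 0.5, "z": 0, "ax": 0, "ay": 0, "az": 0, "claw": 0}, {"x": 0, "y": 0.4, "z": 0, "ax": 0, "ay": 0, "az": 0, "claw": 0}]}}

```text
time_s: 11.98
tcp_pos: [0.5748, 0.2878, 0.111]
tcp_rot: [3.141, 0.001, 3.106]
contact_force: [-0.5, -1.0, 1.0]
finger_gap: 0.0003
grasp_force: 0.6
```

Request:
{"op": "servo_tool", "data": {"moves": [{"x": 0, "y": 0.32, "z": -0.24, "ax": 0, "ay": 0, "az": 0, "claw": 0}, {"x": 0, "y": 0.32, "z": -0.24, "ax": 0, "ay": 0, "az": 0, "claw": 0}, {"x": 0, "y": 0.58, "z": -0.1, "ax": 0, "ay": 0, "az": 0, "claw": 0}, {"x": 0, "y": 0.5, "z": 0, "ax": 0, "ay": 0, "az": 0, "claw": 0}, {"x": 0, "y": 0.4, "z": 0.24, "ax": 0, "ay": 0, "az": 0, "claw": 0}]}}

```text
time_s: 12.6
tcp_pos: [0.5783, 0.395, 0.1289]
tcp_rot: [3.139, 0.003, 3.108]
contact_force: [1.1, -0.0, -0.6]
finger_gap: 0.0005
grasp_force: 0.1
```

Request:
{"op": "servo_tool", "data": {"moves": [{"x": 0, "y": 0.08, "z": 0.2, "ax": 0, "ay": 0, "az": 0, "claw": 0}, {"x": 0, "y": 0, "z": 0.2, "ax": 0, "ay": 0, "az": 0, "claw": 0}, {"x": 0, "y": -0.5, "z": -0.4, "ax": 0, "ay": 0, "az": 0, "claw": 0}, {"x": 0, "y": -0.9, "z": -0.4, "ax": 0, "ay": 0, "az": 0, "claw": 0}, {"x": 0, "y": -0.9, "z": 0, "ax": 0, "ay": 0, "az": 0, "claw": 0}]}}

```text
time_s: 13.22
tcp_pos: [0.5747, 0.279, 0.148]
tcp_rot: [3.141, 0.002, 3.105]
contact_force: [0.8, -0.1, -0.3]
finger_gap: 0.0004
grasp_force: 0.0
```

Request:
{"op": "servo_tool", "data": {"moves": [{"x": 0, "y": -1, "z": 0.4, "ax": 0, "ay": 0, "az": 0, "claw": 0}, {"x": 0, "y": -0.3, "z": 0.36, "ax": 0, "ay": 0, "az": 0, "claw": 0}, {"x": 0, "y": -0.2, "z": 0, "ax": 0, "ay": 0, "az": 0, "claw": 0}, {"x": 0, "y": -0.44, "z": -0.44, "ax": 0, "ay": 0, "az": 0, "claw": 0}, {"x": 0, "y": -0.5, "z": -0.1, "ax": 0, "ay": 0, "az": 0, "claw": 0}]}}

```text
time_s: 13.85
tcp_pos: [0.5705, 0.1594, 0.1374]
tcp_rot: [3.14, 0.003, 3.108]
contact_force: [0.9, 0.0, -0.1]
finger_gap: 0.0002
grasp_force: 0.2
```

Request:
{"op": "servo_tool", "data": {"moves": [{"x": 0, "y": -0.5, "z": 0, "ax": 0, "ay": 0, "az": 0, "claw": 0}, {"x": 0, "y": -0.4, "z": 0.24, "ax": 0, "ay": 0, "az": 0, "claw": 0}, {"x": 0, "y": -0.1, "z": 0.2, "ax": 0, "ay": 0, "az": 0, "claw": 0}, {"x": 0, "y": 0, "z": 0.2, "ax": 0, "ay": 0, "az": 0, "claw": 0}, {"x": 0, "y": 0.5, "z": -0.4, "ax": 0, "ay": 0, "az": 0, "claw": 0}]}}

```text
time_s: 14.48
tcp_pos: [0.5671, 0.1331, 0.1215]
tcp_rot: [-3.139, -0.004, 3.104]
contact_force: [1.0, 0.6, 0.1]
finger_gap: -0.0
grasp_force: 0.0
```

Request:
{"op": "servo_tool", "data": {"moves": [{"x": 0, "y": 0, "z": -1, "ax": 0, "ay": 0, "az": 0, "claw": 0}, {"x": 0, "y": 0, "z": -1, "ax": 0, "ay": 0, "az": 0, "claw": 0}, {"x": 0.6, "y": -1, "z": 0, "ax": 0, "ay": 0, "az": 0, "claw": 1}, {"x": 0.6, "y": -1, "z": 0, "ax": 0, "ay": 0, "az": 0, "claw": 1}, {"x": 0.6, "y": -1, "z": 0, "ax": 0, "ay": 0, "az": 0, "claw": 1}]}}

```text
time_s: 15.1
tcp_pos: [0.4726, -0.0125, 0.2235]
tcp_rot: [3.141, 0.0, 3.109]
contact_force: [0.7, -1.3, 0.6]
finger_gap: 0.0537
grasp_force: 0.0
```

```bash
python3 - <<'E'
from h import *
st()
im,d,P=grab('top','top1.png');np.save('top1.npy',P);
ims,d,Ps=grab('scene','scene1.png');np.save('scene1.npy',Ps)
a=cv2.resize(im[170:320,170:320],(400,400),interpolation=cv2.INTER_CUBIC)
b=cv2.resize(ims[200:360,290:450],(400,400),interpolation=cv2.INTER_CUBIC)
cv2.imwrite('pics/c2.png',np.hstack([a,b])[:,:,::-1])
E
```

```text
{'time_s': 15.1, 'tcp_pos': [0.473, -0.013, 0.224], 'tcp_rot': [3.141, 0.0, 3.109], 'contact_force': [0.736, -1.273, 0.574], 'finger_gap': 0.054, 'grasp_force': 0.0, 'q': [-0.437, 0.155, 0.408, 1.984, -0.072, 1.016, 1.543]}
```

View pics/c2.png

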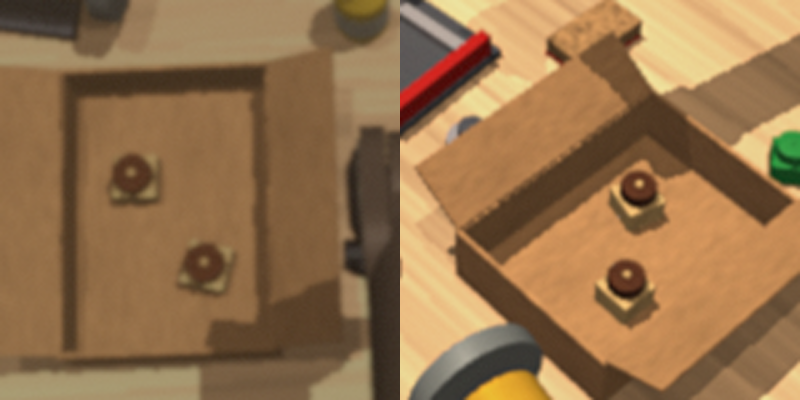

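Both flaps lie open and only two blanks are present, at crop (132,177) and (205,263). Next I'll measure their centres and foot angles, the flap angles and the handle.

```bash
python3 - <<'E'
from h import *
P=np.load('top1.npy');Ps=np.load('scene1.npy')
for n,c in(('b1',(.615,.277)),('b2',(.522,.213))):
  for nm,Q in(('top',P),('scene',Ps)):
    near=np.hypot(Q[...,0]-c[0],Q[...,1]-c[1])<.05
    b=Q[near&(abs(Q[...,2]-.055)<.006)];f=Q[near&(Q[...,2]>.022)&(Q[...,2]<.07)][:,:2].astype(np.float32)
    r=cv2.minAreaRect(f)
    print(n,nm,len(b),np.round((b.min(0)+b.max(0))/2,3),np.round(b.mean(0),3),len(f),np.round(r[0],3),np.round(r[1],3),round(r[2],1))
for nm,Q in(('top',P),('scene',Ps)):
  for s,y0,y1 in(('A',.37,.46),('B',.05,.135)):
    f=Q[(Q[...,0]>.45)&(Q[...,0]<.7)&(Q[...,1]>y0)&(Q[...,1]<y1)&(Q[...,2]>.07)&(Q[...,2]<.19)]
    if len(f)>20:print(nm,s,len(f),np.round(np.polyfit(f[:,1],f[:,2],1),2),np.round([f[:,1].min(),f[:,1].max(),f[:,2].min(),f[:,2].max()],3))
h=P[(P[...,2]>.1)&(P[...,2]<.115)&(abs(P[...,0]-.45)<.03)&(abs(P[...,1]+.285)<.04)];print('handle',len(h),h.mean(0) if len(h) else '')
f=P[(abs(P[...,2]-.06)<.004)&(P[...,0]>.46)&(P[...,0]<.69)&(P[...,1]>-.37)&(P[...,1]<-.18)][:,:2].astype(np.float32);print(cv2.minAreaRect(f))
E
```

```text
b1 top 153 [0.618 0.277 0.055] [0.619 0.277 0.055] 296 [0.62  0.277] [0.048 0.047] 87.3
b1 scene 172 [0.62  0.279 0.055] [0.62  0.28  0.055] 352 [0.619 0.28 ] [0.048 0.05 ] 85.1
b2 top 170 [0.522 0.204 0.055] [0.521 0.203 0.055] 293 [0.522 0.204] [0.047 0.048] 74.2
b2 scene 150 [0.52  0.208 0.055] [0.522 0.207 0.054] 322 [0.521 0.208] [0.048 0.048] 74.0
top A 1878 [ 0.49 -0.09] [0.37  0.421 0.084 0.125]
top B 2363 [-0.62  0.17] [0.063 0.135 0.075 0.133]
scene A 1478 [ 0.45 -0.07] [0.37  0.424 0.089 0.125]
scene B 2545 [-0.63  0.17] [0.061 0.135 0.07  0.132]
handle 47 [ 0.45319386 -0.28344755  0.10798321]
((0.5781561136245728, -0.2731447219848633), (0.19255371391773224, 0.1329967975616455), 4.590654373168945)
```

Request:
{"op": "servo_tool", "data": {"moves": [{"x": 0, "y": 0, "z": 0, "ax": 0, "ay": 0, "az": 0.36, "claw": 0.75}, {"x": -0.43, "y": 1, "z": 0, "ax": 0, "ay": 0, "az": 0, "claw": 0.75}, {"x": -0.43, "y": 1, "z": 0, "ax": 0, "ay": 0, "az": 0, "claw": 0.75}, {"x": -0.43, "y": 1, "z": 0, "ax": 0, "ay": 0, "az": 0, "claw": 0.75}, {"x": -0.43, "y": 1, "z": 0, "ax": 0, "ay": 0, "az": 0, "claw": 0.75}], "squeeze": 50}}

```text
time_s: 15.82
tcp_pos: [0.5727, 0.1862, 0.223]
tcp_rot: [3.141, -0.0, 3.08]
contact_force: [0.6, -0.3, 0.6]
finger_gap: 0.0647
grasp_force: 0.0
```

Request:
{"op": "servo_tool", "data": {"moves": [{"x": -0.43, "y": 1, "z": 0, "ax": 0, "ay": 0, "az": 0, "claw": 0.75}, {"x": -0.43, "y": 1, "z": 0, "ax": 0, "ay": 0, "az": 0, "claw": 0.75}, {"x": 0, "y": 0, "z": 0.8, "ax": 0, "ay": 0, "az": 0, "claw": 0.75}, {"x": 0, "y": 0, "z": 0.7, "ax": 0, "ay": 0, "az": 0, "claw": 0.75}, {"x": 0, "y": 0, "z": 0, "ax": 0, "ay": 0, "az": 0, "claw": 0.75}]}}

```text
time_s: 16.45
tcp_pos: [0.6188, 0.2807, 0.1447]
tcp_rot: [-3.139, -0.006, 3.08]
contact_force: [-0.4, 0.3, 0.1]
finger_gap: 0.0642
grasp_force: 0.0
```

Request:
{"op": "servo_tool", "data": {"moves": [{"x": 0, "y": -0.04, "z": 0.9, "ax": 0, "ay": 0, "az": 0, "claw": 0.75}, {"x": 0, "y": 0, "z": 0.9, "ax": 0, "ay": 0, "az": 0, "claw": 0.75}, {"x": 0, "y": 0, "z": 0.6, "ax": 0, "ay": 0, "az": 0, "claw": 0.75}, {"x": 0, "y": 0, "z": 0.23, "ax": 0, "ay": 0, "az": 0, "claw": 0.75}, {"x": 0, "y": 0, "z": 0, "ax": 0, "ay": 0, "az": 0, "claw": 0.75}]}}

```text
time_s: 17.08
tcp_pos: [0.6216, 0.2777, 0.0179]
tcp_rot: [3.141, 0.0, 3.078]
contact_force: [0.4, -0.3, 0.4]
finger_gap: 0.0642
grasp_force: 0.0
```

Request:
{"op": "servo_tool", "data": {"moves": [{"x": 0, "y": 0, "z": 0, "ax": 0, "ay": 0, "az": 0, "claw": 0}, {"x": 0, "y": 0, "z": 0, "ax": 0, "ay": 0, "az": 0, "claw": 0}, {"x": 0, "y": 0, "z": 0, "ax": 0, "ay": 0, "az": 0, "claw": 0}, {"x": 0, "y": 0, "z": 0, "ax": 0, "ay": 0, "az": 0, "claw": 0}, {"x": 0, "y": 0, "z": -0.4, "ax": 0, "ay": 0, "az": 0, "claw": 0}]}}

```text
time_s: 17.7
tcp_pos: [0.6204, 0.2766, 0.0374]
tcp_rot: [-3.141, -0.002, 3.078]
contact_force: [-0.0, 0.1, -0.8]
finger_gap: 0.0446
grasp_force: 51.5
```

Request:
{"op": "servo_tool", "data": {"moves": [{"x": 0, "y": 0, "z": -0.7, "ax": 0, "ay": 0, "az": 0, "claw": 0}, {"x": 0, "y": 0, "z": -0.8, "ax": 0, "ay": 0, "az": 0, "claw": 0}, {"x": 0, "y": 0, "z": -0.8, "ax": 0, "ay": 0, "az": 0, "claw": 0}, {"x": 0, "y": 0, "z": -0.8, "ax": 0, "ay": 0, "az": -0.9, "claw": 0}, {"x": 0, "y": 0, "z": 0, "ax": 0, "ay": 0, "az": -0.9, "claw": 0}]}}

```text
time_s: 18.32
tcp_pos: [0.6232, 0.2774, 0.1983]
tcp_rot: [3.139, 0.007, -3.06]
contact_force: [0.2, 0.2, -1.3]
finger_gap: 0.045
grasp_force: 51.5
```

Request:
{"op": "servo_tool", "data": {"moves": [{"x": 0.07, "y": -0.9, "z": 0, "ax": 0, "ay": 0, "az": 0, "claw": 0}, {"x": 0.07, "y": -0.9, "z": 0, "ax": 0, "ay": 0, "az": 0, "claw": 0}, {"x": 0.07, "y": -0.9, "z": 0, "ax": 0, "ay": 0, "az": 0, "claw": 0}, {"x": 0.07, "y": -0.9, "z": 0, "ax": 0, "ay": 0, "az": 0, "claw": 0}, {"x": 0.07, "y": -0.9, "z": 0, "ax": 0, "ay": 0, "az": 0, "claw": 0}]}}

```text
time_s: 18.95
tcp_pos: [0.6216, 0.0496, 0.1939]
tcp_rot: [3.141, 0.001, -3.062]
contact_force: [0.2, 0.2, -1.1]
finger_gap: 0.0451
grasp_force: 51.5
```

Request:
{"op": "servo_tool", "data": {"moves": [{"x": 0.07, "y": -0.9, "z": 0, "ax": 0, "ay": 0, "az": 0, "claw": 0}, {"x": 0.07, "y": -0.9, "z": 0, "ax": 0, "ay": 0, "az": 0, "claw": 0}, {"x": 0.07, "y": -0.9, "z": 0, "ax": 0, "ay": 0, "az": 0, "claw": 0}, {"x": 0.07, "y": -0.9, "z": 0, "ax": 0, "ay": 0, "az": 0, "claw": 0}, {"x": 0.07, "y": -0.9, "z": 0, "ax": 0, "ay": 0, "az": 0, "claw": 0}]}}

```text
time_s: 19.58
tcp_pos: [0.6221, -0.176, 0.1939]
tcp_rot: [-3.142, 0.001, -3.062]
contact_force: [0.6, -1.1, -1.0]
finger_gap: 0.0449
grasp_force: 51.5
```

Request:
{"op": "servo_tool", "data": {"moves": [{"x": 0.07, "y": -0.9, "z": 0, "ax": 0, "ay": 0, "az": 0, "claw": 0}, {"x": 0, "y": -0.9, "z": 0, "ax": 0, "ay": 0, "az": 0, "claw": 0}, {"x": 0, "y": 0, "z": 0, "ax": 0, "ay": 0, "az": 0, "claw": 0}, {"x": 0, "y": 0, "z": 0, "ax": 0, "ay": 0, "az": 0, "claw": 0}, {"x": 0, "y": 0, "z": 0, "ax": 0, "ay": 0, "az": 0, "claw": 0}]}}

```text
time_s: 20.2
tcp_pos: [0.6264, -0.2627, 0.1928]
tcp_rot: [3.141, 0.001, -3.06]
contact_force: [-0.1, 0.5, -1.7]
finger_gap: 0.0448
grasp_force: 51.5
```

Request:
{"op": "servo_tool", "data": {"moves": [{"x": 0, "y": -0.14, "z": 0.8, "ax": 0, "ay": 0, "az": 0, "claw": 0}, {"x": 0, "y": 0, "z": 0.8, "ax": 0, "ay": 0, "az": 0, "claw": 0}, {"x": 0, "y": 0, "z": 0.7, "ax": 0, "ay": 0, "az": 0, "claw": 0}, {"x": 0, "y": 0, "z": 0.3, "ax": 0, "ay": 0, "az": 0, "claw": 0}, {"x": 0, "y": 0, "z": 0, "ax": 0, "ay": 0, "az": 0, "claw": 0}]}}

```text
time_s: 20.82
tcp_pos: [0.6269, -0.2707, 0.0623]
tcp_rot: [3.141, -0.0, -3.061]
contact_force: [0.2, -0.1, -0.1]
finger_gap: 0.045
grasp_force: 51.5
```

Request:
{"op": "servo_tool", "data": {"moves": [{"x": 0, "y": 0, "z": 0.06, "ax": 0, "ay": 0, "az": 0, "claw": 0}, {"x": 0, "y": 0, "z": 0, "ax": 0, "ay": 0, "az": 0, "claw": 0}, {"x": 0, "y": 0, "z": 0, "ax": 0, "ay": 0, "az": 0, "claw": 0.72}, {"x": 0, "y": 0, "z": 0, "ax": 0, "ay": 0, "az": 0, "claw": 0.72}, {"x": 0, "y": 0, "z": 0, "ax": 0, "ay": 0, "az": 0, "claw": 0.72}]}}

```text
time_s: 21.45
tcp_pos: [0.6267, -0.2715, 0.0595]
tcp_rot: [-3.141, 0.0, -3.062]
contact_force: [0.9, 0.0, 0.9]
finger_gap: 0.0612
grasp_force: 0.0
```

Request:
{"op": "servo_tool", "data": {"moves": [{"x": 0, "y": 0, "z": -0.5, "ax": 0, "ay": 0, "az": 0, "claw": 0.72}, {"x": 0, "y": 0, "z": -0.9, "ax": 0, "ay": 0, "az": 0, "claw": 0.72}, {"x": 0, "y": 0, "z": -0.9, "ax": 0, "ay": 0, "az": 0, "claw": 0.72}, {"x": 0, "y": 0, "z": -0.5, "ax": 0, "ay": 0, "az": 0, "claw": 0.75}, {"x": 0.4, "y": 0.8, "z": 0, "ax": 0, "ay": 0, "az": 0, "claw": 0.75}]}}

```text
time_s: 22.08
tcp_pos: [0.6047, -0.2365, 0.202]
tcp_rot: [-3.138, 0.005, -3.065]
contact_force: [-0.6, 0.6, 0.1]
finger_gap: 0.0638
grasp_force: 0.0
```

Request:
{"op": "servo_tool", "data": {"moves": [{"x": 0.5, "y": 0.9, "z": 0, "ax": 0, "ay": 0, "az": 0.9, "claw": 0.75}, {"x": 0.5, "y": 0.9, "z": 0, "ax": 0, "ay": 0, "az": 0.9, "claw": 0.75}, {"x": 0, "y": 0.9, "z": 0, "ax": 0, "ay": 0, "az": 0.9, "claw": 0.75}, {"x": 0, "y": 0.9, "z": 0, "ax": 0, "ay": 0, "az": 0.9, "claw": 0.75}, {"x": 0, "y": 0, "z": 0, "ax": 0, "ay": 0, "az": 0.86, "claw": 0.75}]}}

```text
time_s: 22.7
tcp_pos: [0.559, -0.0512, 0.1994]
tcp_rot: [3.14, -0.0, 2.869]
contact_force: [-0.3, -0.3, -0.2]
finger_gap: 0.0638
grasp_force: 0.0
```

```bash
python3 - <<'E'
from h import *
st()
im,d,P=grab('top','top2.png');ims,d,Ps=grab('scene','scene2.png')
for n,c,z in(('b2',(.522,.207),.055),('b1tray',(.627,-.27),.095)):
  for nm,Q in(('top',P),('scene',Ps)):
    near=np.hypot(Q[...,0]-c[0],Q[...,1]-c[1])<.05
    b=Q[near&(abs(Q[...,2]-z)<.006)];f=Q[near&(Q[...,2]>z-.033)&(Q[...,2]<z+.015)][:,:2].astype(np.float32)
    if len(b):
      r=cv2.minAreaRect(f)
      print(n,nm,len(b),np.round((b.min(0)+b.max(0))/2,3),np.round(b.mean(0),3),len(f),np.round(r[0],3),np.round(r[1],3),round(r[2],1))
a=cv2.resize(im[170:320,170:470],(800,400))
cv2.imwrite('pics/c3.png',a[:,:,::-1])
E
```

```text
{'time_s': 22.7, 'tcp_pos': [0.559, -0.051, 0.199], 'tcp_rot': [3.14, -0.0, 2.869], 'contact_force': [-0.258, -0.346, -0.199], 'finger_gap': 0.064, 'grasp_force': 0.0, 'q': [-0.305, 0.344, 0.398, 1.813, -0.157, 1.014, 1.454]}
b2 top 166 [0.522 0.204 0.055] [0.521 0.203 0.055] 291 [0.522 0.204] [0.048 0.047] 73.7
b2 scene 155 [0.521 0.206 0.055] [0.523 0.207 0.054] 321 [0.521 0.206] [0.051 0.051] 76.2
b1tray top 171 [ 0.625 -0.27   0.095] [ 0.625 -0.271  0.095] 320 [ 0.637 -0.27 ] [0.071 0.049] 4.6
b1tray scene 116 [ 0.623 -0.268  0.095] [ 0.624 -0.268  0.095] 274 [ 0.635 -0.268] [0.052 0.078] 84.2
```

View pics/c3.png

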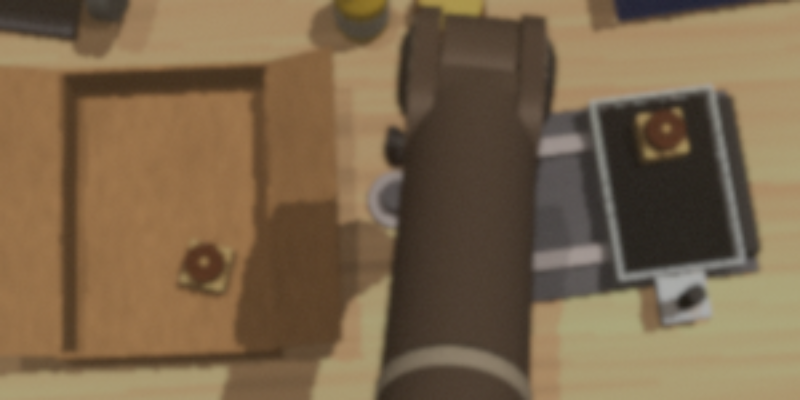

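The crop shows blank 1 standing in the tray at (663,132). Blank 2 is unmoved in the carton at (205,264), and the carriage is at the black stop.

Request:
{"op": "servo_tool", "data": {"moves": [{"x": 0.42, "y": 0.94, "z": 0, "ax": 0, "ay": 0, "az": 0, "claw": 0.75}, {"x": 0.42, "y": 0.94, "z": 0, "ax": 0, "ay": 0, "az": 0, "claw": 0.75}, {"x": 0.42, "y": 0.94, "z": 0, "ax": 0, "ay": 0, "az": 0, "claw": 0.75}, {"x": 0.42, "y": 0.94, "z": 0, "ax": 0, "ay": 0, "az": 0, "claw": 0.75}, {"x": 0.42, "y": 0.94, "z": 0, "ax": 0, "ay": 0, "az": 0, "claw": 0.75}]}}

```text
time_s: 23.42
tcp_pos: [0.5218, 0.1992, 0.1996]
tcp_rot: [3.141, 0.001, 2.865]
contact_force: [0.4, 0.3, -0.5]
finger_gap: 0.0641
grasp_force: 0.0
```

Request:
{"op": "servo_tool", "data": {"moves": [{"x": 0, "y": 0, "z": 0.9, "ax": 0, "ay": 0, "az": 0, "claw": 0.75}, {"x": 0, "y": 0, "z": 0.9, "ax": 0, "ay": 0, "az": 0, "claw": 0.75}, {"x": 0, "y": 0, "z": 0, "ax": 0, "ay": 0, "az": 0, "claw": 0.75}, {"x": 0, "y": 0, "z": 0, "ax": 0, "ay": 0, "az": 0, "claw": 0.75}, {"x": 0, "y": 0, "z": 0, "ax": 0, "ay": 0, "az": 0, "claw": 0.75}]}}

```text
time_s: 24.05
tcp_pos: [0.5232, 0.1988, 0.1113]
tcp_rot: [3.139, 0.002, 2.864]
contact_force: [0.4, 0.6, -0.1]
finger_gap: 0.0642
grasp_force: 0.0
```

Request:
{"op": "servo_tool", "data": {"moves": [{"x": 0.06, "y": 0.12, "z": 0.7, "ax": 0, "ay": 0, "az": 0, "claw": 0.75}, {"x": 0, "y": 0, "z": 0.7, "ax": 0, "ay": 0, "az": 0, "claw": 0.75}, {"x": 0, "y": 0, "z": 0.4, "ax": 0, "ay": 0, "az": 0, "claw": 0.75}, {"x": 0, "y": 0, "z": 0.15, "ax": 0, "ay": 0, "az": 0, "claw": 0.75}, {"x": 0, "y": 0, "z": 0, "ax": 0, "ay": 0, "az": 0, "claw": 0.75}]}}

```text
time_s: 24.68
tcp_pos: [0.5211, 0.2055, 0.0126]
tcp_rot: [3.141, 0.001, 2.865]
contact_force: [0.1, -0.2, -0.0]
finger_gap: 0.0642
grasp_force: 0.0
```

Request:
{"op": "servo_tool", "data": {"moves": [{"x": 0, "y": 0, "z": 0, "ax": 0, "ay": 0, "az": 0, "claw": 0}, {"x": 0, "y": 0, "z": 0, "ax": 0, "ay": 0, "az": 0, "claw": 0}, {"x": 0, "y": 0, "z": 0, "ax": 0, "ay": 0, "az": 0, "claw": 0}, {"x": 0, "y": 0, "z": 0, "ax": 0, "ay": 0, "az": 0, "claw": 0}, {"x": 0, "y": 0, "z": -0.4, "ax": 0, "ay": 0, "az": 0, "claw": 0}]}}

```text
time_s: 25.3
tcp_pos: [0.5199, 0.2051, 0.0317]
tcp_rot: [-3.141, -0.001, 2.865]
contact_force: [-0.5, -0.5, -0.3]
finger_gap: 0.0454
grasp_force: 51.3
```

Request:
{"op": "servo_tool", "data": {"moves": [{"x": 0, "y": 0, "z": -0.8, "ax": 0, "ay": 0, "az": 0, "claw": 0}, {"x": 0, "y": 0, "z": -0.9, "ax": 0, "ay": 0, "az": 0, "claw": 0}, {"x": 0, "y": 0, "z": -0.9, "ax": 0, "ay": 0, "az": -0.8, "claw": 0}, {"x": 0, "y": 0, "z": -0.8, "ax": 0, "ay": 0, "az": -0.9, "claw": 0}, {"x": 0, "y": 0, "z": 0, "ax": 0, "ay": 0, "az": -0.9, "claw": 0}]}}

```text
time_s: 25.92
tcp_pos: [0.5223, 0.206, 0.2061]
tcp_rot: [3.138, 0.006, 3.075]
contact_force: [-0.5, 0.2, -1.6]
finger_gap: 0.0455
grasp_force: 51.3
```

Request:
{"op": "servo_tool", "data": {"moves": [{"x": 0, "y": 0, "z": 0, "ax": 0, "ay": 0, "az": -0.9, "claw": 0}, {"x": 0, "y": 0, "z": 0, "ax": 0, "ay": 0, "az": -0.9, "claw": 0}, {"x": 0.1, "y": -0.9, "z": 0, "ax": 0, "ay": 0, "az": 0, "claw": 0}, {"x": 0.1, "y": -0.9, "z": 0, "ax": 0, "ay": 0, "az": 0, "claw": 0}, {"x": 0.1, "y": -0.9, "z": 0, "ax": 0, "ay": 0, "az": 0, "claw": 0}]}}

```text
time_s: 26.55
tcp_pos: [0.5155, 0.0682, 0.2024]
tcp_rot: [3.141, 0.001, -3.066]
contact_force: [1.5, -0.3, -1.2]
finger_gap: 0.0452
grasp_force: 51.3
```

Request:
{"op": "servo_tool", "data": {"moves": [{"x": 0.1, "y": -0.9, "z": 0, "ax": 0, "ay": 0, "az": 0, "claw": 0}, {"x": 0.1, "y": -0.9, "z": 0, "ax": 0, "ay": 0, "az": 0, "claw": 0}, {"x": 0, "y": -0.9, "z": 0, "ax": 0, "ay": 0, "az": 0, "claw": 0}, {"x": 0, "y": -0.9, "z": 0, "ax": 0, "ay": 0, "az": 0, "claw": 0}, {"x": 0, "y": -0.9, "z": 0, "ax": 0, "ay": 0, "az": 0, "claw": 0}]}}

```text
time_s: 27.18
tcp_pos: [0.5226, -0.1569, 0.2025]
tcp_rot: [3.141, 0.001, -3.066]
contact_force: [0.5, 0.6, -0.5]
finger_gap: 0.0449
grasp_force: 51.3
```

Request:
{"op": "servo_tool", "data": {"moves": [{"x": 0, "y": -0.9, "z": 0, "ax": 0, "ay": 0, "az": 0, "claw": 0}, {"x": 0, "y": -0.9, "z": 0, "ax": 0, "ay": 0, "az": 0, "claw": 0}, {"x": 0, "y": -0.6, "z": 0, "ax": 0, "ay": 0, "az": 0, "claw": 0}, {"x": 0, "y": 0, "z": 0, "ax": 0, "ay": 0, "az": 0, "claw": 0}, {"x": 0, "y": 0, "z": 0, "ax": 0, "ay": 0, "az": 0, "claw": 0}]}}

```text
time_s: 27.8
tcp_pos: [0.5316, -0.2743, 0.2019]
tcp_rot: [3.141, 0.0, -3.066]
contact_force: [0.3, 0.8, -0.9]
finger_gap: 0.045
grasp_force: 51.3
```

Target is (.534,-.278) with z of about .054, and the blank is still held.

Request:
{"op": "servo_tool", "data": {"moves": [{"x": -0.04, "y": -0.07, "z": 0.8, "ax": 0, "ay": 0, "az": 0, "claw": 0}, {"x": 0, "y": 0, "z": 0.8, "ax": 0, "ay": 0, "az": 0, "claw": 0}, {"x": 0, "y": 0, "z": 0.8, "ax": 0, "ay": 0, "az": 0, "claw": 0}, {"x": 0, "y": 0, "z": 0.44, "ax": 0, "ay": 0, "az": 0, "claw": 0}, {"x": 0, "y": 0, "z": 0, "ax": 0, "ay": 0, "az": 0, "claw": 0}]}}

```text
time_s: 28.42
tcp_pos: [0.5332, -0.2763, 0.0584]
tcp_rot: [3.139, -0.003, -3.064]
contact_force: [0.1, -0.2, -0.9]
finger_gap: 0.0452
grasp_force: 51.4
```

Request:
{"op": "servo_tool", "data": {"moves": [{"x": 0, "y": 0, "z": 0.08, "ax": 0, "ay": 0, "az": 0, "claw": 0}, {"x": 0, "y": 0, "z": 0.03, "ax": 0, "ay": 0, "az": 0, "claw": 0}, {"x": 0, "y": 0, "z": 0, "ax": 0, "ay": 0, "az": 0, "claw": 0.72}, {"x": 0, "y": 0, "z": 0, "ax": 0, "ay": 0, "az": 0, "claw": 0.72}, {"x": 0, "y": 0, "z": 0, "ax": 0, "ay": 0, "az": 0, "claw": 0.72}]}}

```text
time_s: 29.05
tcp_pos: [0.534, -0.2787, 0.0546]
tcp_rot: [-3.141, 0.0, -3.067]
contact_force: [0.6, 0.2, 0.1]
finger_gap: 0.0618
grasp_force: 0.0
```

Request:
{"op": "servo_tool", "data": {"moves": [{"x": 0, "y": 0, "z": -0.5, "ax": 0, "ay": 0, "az": 0, "claw": 0.72}, {"x": 0, "y": 0, "z": -0.9, "ax": 0, "ay": 0, "az": 0, "claw": 0.72}, {"x": 0, "y": 0, "z": -0.9, "ax": 0, "ay": 0, "az": 0, "claw": 1}, {"x": 0, "y": 0, "z": -0.7, "ax": 0, "ay": 0, "az": 0, "claw": 1}, {"x": 0.8, "y": 0, "z": 0, "ax": 0, "ay": 0, "az": 0, "claw": 1}]}}

```text
time_s: 29.68
tcp_pos: [0.4972, -0.2817, 0.2072]
tcp_rot: [-3.139, 0.006, -3.063]
contact_force: [-0.3, -0.7, -0.8]
finger_gap: 0.0856
grasp_force: 0.0
```

Request:
{"op": "servo_tool", "data": {"moves": [{"x": 0.8, "y": -0.05, "z": 0, "ax": 0, "ay": 0, "az": 0, "claw": 1}, {"x": 0, "y": 0, "z": 0, "ax": 0, "ay": 0, "az": 0, "claw": 1}, {"x": 0, "y": 0, "z": 0, "ax": 0, "ay": 0, "az": 0, "claw": 1}, {"x": 0, "y": 0, "z": 0, "ax": 0, "ay": 0, "az": 0, "claw": 1}, {"x": 0, "y": 0, "z": 0, "ax": 0, "ay": 0, "az": 0, "claw": 1}]}}

```text
time_s: 30.3
tcp_pos: [0.4549, -0.2868, 0.204]
tcp_rot: [-3.142, -0.0, -3.065]
contact_force: [-0.0, -0.1, 0.1]
finger_gap: 0.0855
grasp_force: 0.0
```

```bash
python3 - <<'E'
from h import *
st()
im,d,P=grab('top','top3.png');ims,d,Ps=grab('scene','scene3.png')
for n,c,z in(('b2tray',(.533,-.277),.095),('b1tray',(.624,-.27),.095)):
  for nm,Q in(('top',P),('scene',Ps)):
    near=np.hypot(Q[...,0]-c[0],Q[...,1]-c[1])<.04
    b=Q[near&(abs(Q[...,2]-z)<.006)]
    if len(b): print(n,nm,len(b),np.round((b.min(0)+b.max(0))/2,3))
a=cv2.resize(im[170:320,170:470],(800,400));b=cv2.resize(ims[140:340,200:460],(260,200))
a[:200,400-130:400+130]=a[:200,270:530]
cv2.imwrite('pics/c4.png',np.hstack([cv2.resize(im[190:320,180:470],(446,300)),cv2.resize(ims[140:360,190:450],(354,300))])[:,:,::-1])
E
```

```text
{'time_s': 30.3, 'tcp_pos': [0.455, -0.287, 0.204], 'tcp_rot': [-3.142, -0.0, -3.065], 'contact_force': [-0.022, -0.089, 0.076], 'finger_gap': 0.086, 'grasp_force': 0.0, 'q': [0.1, 0.303, 0.464, 1.866, -0.158, 1.009, 2.277]}
b2tray top 170 [ 0.536 -0.277  0.095]
b2tray scene 103 [ 0.534 -0.277  0.095]
b1tray top 174 [ 0.625 -0.27   0.095]
b1tray scene 112 [ 0.623 -0.27   0.095]
```

View pics/c4.png

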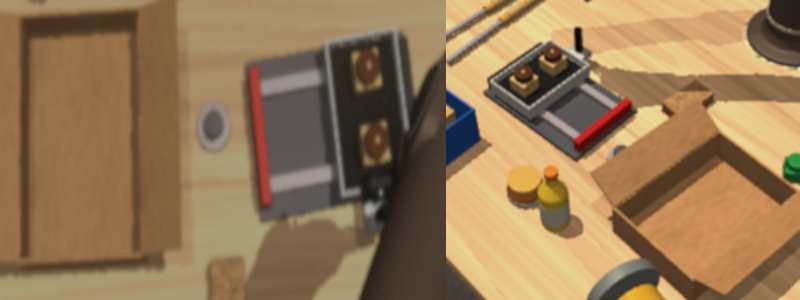

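The crop shows the carton empty and both blanks standing on the tray floor, at (367,70) and (376,143). Next I'll grip the handle and push home gently.

Request:
{"op": "servo_tool", "data": {"moves": [{"x": 0, "y": 0, "z": 0.8, "ax": 0, "ay": 0, "az": 0, "claw": 1}, {"x": 0, "y": 0, "z": 0.8, "ax": 0, "ay": 0, "az": 0, "claw": 1}, {"x": 0, "y": 0, "z": 0.6, "ax": 0, "ay": 0, "az": 0, "claw": 1}, {"x": 0, "y": 0, "z": 0.24, "ax": 0, "ay": 0, "az": 0, "claw": 1}, {"x": 0, "y": 0, "z": 0, "ax": 0, "ay": 0, "az": 0, "claw": 1}], "squeeze": 30}}

```text
time_s: 31.02
tcp_pos: [0.4542, -0.287, 0.082]
tcp_rot: [3.141, -0.001, -3.066]
contact_force: [-0.2, -0.9, 0.1]
finger_gap: 0.0855
grasp_force: 0.0
```

Request:
{"op": "servo_tool", "data": {"moves": [{"x": 0, "y": 0, "z": 0, "ax": 0, "ay": 0, "az": 0, "claw": 0}, {"x": 0, "y": 0, "z": 0, "ax": 0, "ay": 0, "az": 0, "claw": 0}, {"x": 0, "y": 0, "z": 0, "ax": 0, "ay": 0, "az": 0, "claw": 0}, {"x": 0, "y": 0, "z": 0, "ax": 0, "ay": 0, "az": 0, "claw": 0}, {"x": 0, "y": 0, "z": 0, "ax": 0, "ay": 0, "az": 0, "claw": 0}]}}

```text
time_s: 31.65
tcp_pos: [0.4545, -0.2856, 0.0829]
tcp_rot: [3.139, 0.0, -3.066]
contact_force: [-2.4, 5.6, 8.5]
finger_gap: 0.0195
grasp_force: 29.3
```

Request:
{"op": "servo_tool", "data": {"moves": [{"x": 0, "y": 0.08, "z": 0, "ax": 0, "ay": 0, "az": 0, "claw": 0}, {"x": 0, "y": 0.14, "z": 0, "ax": 0, "ay": 0, "az": 0, "claw": 0}, {"x": 0, "y": 0.2, "z": 0, "ax": 0, "ay": 0, "az": 0, "claw": 0}, {"x": 0, "y": 0.2, "z": 0, "ax": 0, "ay": 0, "az": 0, "claw": 0}, {"x": 0, "y": 0.2, "z": 0, "ax": 0, "ay": 0, "az": 0, "claw": 0}]}}

```text
time_s: 32.28
tcp_pos: [0.4514, -0.2464, 0.0829]
tcp_rot: [-3.141, 0.001, -3.067]
contact_force: [-1.3, -2.9, 7.7]
finger_gap: 0.0189
grasp_force: 29.8
```

Request:
{"op": "servo_tool", "data": {"moves": [{"x": 0, "y": 0.2, "z": 0, "ax": 0, "ay": 0, "az": 0, "claw": 0}, {"x": 0, "y": 0.2, "z": 0, "ax": 0, "ay": 0, "az": 0, "claw": 0}, {"x": 0, "y": 0.2, "z": 0, "ax": 0, "ay": 0, "az": 0, "claw": 0}, {"x": 0, "y": 0.2, "z": 0, "ax": 0, "ay": 0, "az": 0, "claw": 0}, {"x": 0, "y": 0.2, "z": 0, "ax": 0, "ay": 0, "az": 0, "claw": 0}]}}

```text
time_s: 32.9
tcp_pos: [0.4474, -0.1965, 0.0829]
tcp_rot: [-3.141, 0.001, -3.067]
contact_force: [-1.8, -2.2, 8.8]
finger_gap: 0.019
grasp_force: 30.0
```

Request:
{"op": "servo_tool", "data": {"moves": [{"x": 0, "y": 0.18, "z": 0, "ax": 0, "ay": 0, "az": 0, "claw": 0}, {"x": 0, "y": 0.14, "z": 0, "ax": 0, "ay": 0, "az": 0, "claw": 0}, {"x": 0, "y": 0.1, "z": 0, "ax": 0, "ay": 0, "az": 0, "claw": 0}, {"x": 0, "y": 0.08, "z": 0, "ax": 0, "ay": 0, "az": 0, "claw": 0}, {"x": 0, "y": 0, "z": 0, "ax": 0, "ay": 0, "az": 0, "claw": 0}]}}

```text
time_s: 33.52
tcp_pos: [0.4455, -0.1709, 0.0829]
tcp_rot: [3.141, 0.0, -3.066]
contact_force: [-3.3, -0.1, 10.2]
finger_gap: 0.0188
grasp_force: 30.2
```

Request:
{"op": "servo_tool", "data": {"moves": [{"x": 0, "y": 0.06, "z": 0, "ax": 0, "ay": 0, "az": 0, "claw": 0}, {"x": 0, "y": 0.06, "z": 0, "ax": 0, "ay": 0, "az": 0, "claw": 0}, {"x": 0, "y": 0.05, "z": 0, "ax": 0, "ay": 0, "az": 0, "claw": 0}, {"x": 0, "y": 0.04, "z": 0, "ax": 0, "ay": 0, "az": 0, "claw": 0}, {"x": 0, "y": 0, "z": 0, "ax": 0, "ay": 0, "az": 0, "claw": 0}]}}

```text
time_s: 34.15
tcp_pos: [0.4451, -0.1657, 0.0829]
tcp_rot: [-3.135, 0.002, -3.07]
contact_force: [-0.0, -18.1, 1.2]
finger_gap: 0.0187
grasp_force: 29.9
```

Request:
{"op": "servo_tool", "data": {"moves": [{"x": 0, "y": -0.08, "z": 0, "ax": 0, "ay": 0, "az": 0, "claw": 0}, {"x": 0, "y": 0, "z": 0, "ax": 0, "ay": 0, "az": 0, "claw": 1}, {"x": 0, "y": 0, "z": 0, "ax": 0, "ay": 0, "az": 0, "claw": 1}, {"x": 0, "y": 0, "z": 0, "ax": 0, "ay": 0, "az": 0, "claw": 1}, {"x": 0, "y": 0, "z": 0, "ax": 0, "ay": 0, "az": 0, "claw": 1}]}}

```text
time_s: 34.78
tcp_pos: [0.4451, -0.1646, 0.0822]
tcp_rot: [3.141, -0.0, -3.066]
contact_force: [0.3, 1.1, -0.1]
finger_gap: 0.0855
grasp_force: 0.0
```

Request:
{"op": "servo_tool", "data": {"moves": [{"x": 0, "y": 0, "z": -0.6, "ax": 0, "ay": 0, "az": 0, "claw": 1}, {"x": 0, "y": 0, "z": -0.9, "ax": 0, "ay": 0, "az": 0, "claw": 1}, {"x": 0, "y": 0, "z": -0.9, "ax": 0, "ay": 0, "az": 0, "claw": 1}, {"x": 0, "y": 0, "z": -0.6, "ax": 0, "ay": 0, "az": 0, "claw": 1}, {"x": 0, "y": -1, "z": 0, "ax": 0, "ay": 0, "az": 0, "claw": 1}]}}

```text
time_s: 35.4
tcp_pos: [0.4511, -0.2123, 0.2348]
tcp_rot: [3.141, 0.005, -3.059]
contact_force: [0.9, -0.3, -0.9]
finger_gap: 0.0853
grasp_force: 0.0
```

Request:
{"op": "servo_tool", "data": {"moves": [{"x": 0, "y": -1, "z": 0, "ax": 0, "ay": 0, "az": 0, "claw": 1}, {"x": 0, "y": -1, "z": 0, "ax": 0, "ay": 0, "az": 0, "claw": 1}, {"x": 0, "y": -1, "z": 0, "ax": 0, "ay": 0, "az": 0, "claw": 1}, {"x": 0, "y": 0, "z": 0, "ax": 0, "ay": 0, "az": 0, "claw": 1}, {"x": 0, "y": 0, "z": 0, "ax": 0, "ay": 0, "az": 0, "claw": 1}]}}

```text
time_s: 36.02
tcp_pos: [0.4599, -0.3638, 0.2318]
tcp_rot: [3.141, -0.001, -3.067]
contact_force: [-0.2, 0.6, 0.4]
finger_gap: 0.0853
grasp_force: 0.0
```

```bash
python3 - <<'E'
from h import *
st()
im,d,P=grab('top','top4.png');ims,d,Ps=grab('scene','scene4.png')
for nm,Q in(('top',P),('scene',Ps)):
  for n,c,z in(('b2',(.525,-.157),.095),('b1',(.614,-.15),.095),('handle',(.4453,-.1657),.108)):
    near=np.hypot(Q[...,0]-c[0],Q[...,1]-c[1])<.04
    b=Q[near&(abs(Q[...,2]-z)<.006)]
    if len(b): print(n,nm,len(b),np.round((b.min(0)+b.max(0))/2,3),b.mean(0).round(4))
  for s,y0,y1 in(('A',.37,.46),('B',.05,.135)):
    f=Q[(Q[...,0]>.45)&(Q[...,0]<.7)&(Q[...,1]>y0)&(Q[...,1]<y1)&(Q[...,2]>.07)&(Q[...,2]<.19)]
    if len(f)>20:print(s,np.round(np.polyfit(f[:,1],f[:,2],1),2))
cv2.imwrite('pics/c5.png',np.hstack([cv2.resize(im[190:320,180:470],(446,300)),cv2.resize(ims[140:360,190:450],(354,300))])[:,:,::-1])
E
```

```text
{'time_s': 36.025, 'tcp_pos': [0.46, -0.364, 0.232], 'tcp_rot': [3.141, -0.001, -3.067], 'contact_force': [-0.156, 0.586, 0.37], 'finger_gap': 0.085, 'grasp_force': 0.0, 'q': [0.162, 0.376, 0.566, 1.721, -0.222, 1.11, 2.441]}
b2 top 175 [ 0.526 -0.159  0.095] [ 0.5259 -0.1589  0.0943]
b1 top 168 [ 0.615 -0.152  0.095] [ 0.6155 -0.152   0.0947]
handle top 39 [ 0.445 -0.164  0.109] [ 0.4443 -0.1643  0.109 ]
A [ 0.49 -0.09]
B [-0.62  0.17]
b2 scene 113 [ 0.525 -0.158  0.095] [ 0.5259 -0.1579  0.0947]
b1 scene 120 [ 0.614 -0.153  0.094] [ 0.6149 -0.1512  0.0942]
handle scene 32 [ 0.442 -0.164  0.108] [ 0.4421 -0.1636  0.1081]
A [ 0.47 -0.08]
B [-0.64  0.17]
```

View pics/c5.png

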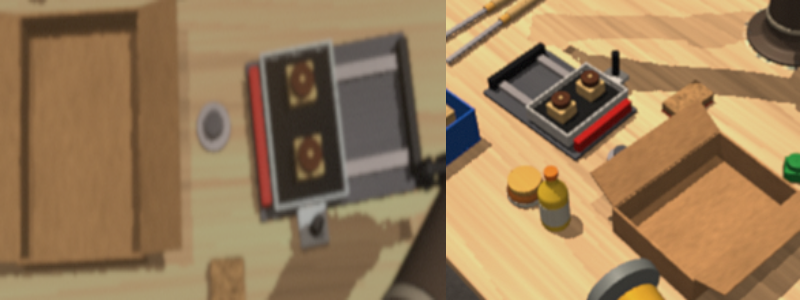

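The crop shows the tray against the red stop, with both blanks in it at (302,82) and (310,156). The flaps are still open and the arm is clear.

```bash
python3 -c "
from cell import robot
print(robot.sign_off())"
```

```text
the job is handed in; nothing more can be done
None
```

I handed the job in, and the last camera check showed the carriage against the red stop with both blanks present flat on the tray floor, the flaps open and the arm clear; `sign_off()` returned no verdict.

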